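# Index the housing and hold the ball pan at its port

### The arm

A 6-joint arm with a two-finger parallel gripper is mounted at the origin on the work surface. World frame = base frame: x ahead of the robot, y to its left, z up, the work surface at z = 0. Lengths are in m, angles in rad, forces in N, time in s.
With the tool pointing down it reaches from about 0.275 to 0.825 m from the base axis. Payload 5.2 kg.
Tool frame: the origin (TCP) lies between the finger pads; the fingertips stand 8 mm ahead of it and the grasp point (between the pads) lies 11 mm behind it (ctrl.tips_ahead is the distance from the TCP to the fingertips, in m); z points along the fingers, y is the direction in which the jaws open and shut (so a half turn about z gives the same grasp; the last joint's range is limited). The gripper opens to 93 mm and grips with 3 to 60 N. Pads are 15 mm wide; open, the fingers measure 128 mm over their backs; the gripper's body (75 mm by 188 mm) begins 65 mm behind the grasp point.
Start: joints at [1.043, 0.259, 1.535, -0, 1.348, -0.203], TCP at [0.175, 0.521, 0.227] pointing down, gripper open.
Joint ranges: [-3.14, 3.14], [-0.91, 2.08], [0.19, 2.58], [-1.22, 4.36], [0.22, 2.71], [-3.12, 3.12]. Speed limits (rad/s): [2.57, 2.57, 3.14, 3.14, 3.14, 3.14].

### API

Orientations are given as a rotation vector (axis times angle).
In Python, from plant import ctrl gives the robot as it stands. The module is installed in compiled form; this text tells all that it offers.
- The arm moves only by the tool drive_tool, never from a script. Its argument "moves" is a list of rows, each an object with "dp": the shift along the tool's x, y, z in cm, a list of three; "rotation": the turn, a rotation vector about the tool's x, y, z in rad, a list of three. A call has 1 to 12 rows; each row is the pose to reach, as a shift and turn from the pose measured when the call began, along the tool's axes at that moment; what a row does not reach only later rows make up. A row lasts 1/8 s, in which the tool goes at most 62.5 mm and 10.7 degrees, less where a joint would pass 70% of its speed; a pose out of reach is approached as far as the arm can. A call with a gripper value outside its range is refused whole. "jaw" is the gripper command: -1 is fully open, 1 is shut, values between are in proportion, set as the call begins (left out, the last holds). The fingers move at their own pace and stop on an object; the grip force is fixed at half the most. Time passes only in rows, so rows that repeat a pose let the fingers close. It gives the time, the measured TCP pose, the force and the opening at its end, in the units of the state.
- ctrl.get_obs(): the state, without advancing time (a new reading comes with each control period).
- ctrl.get_image(name): name is "scene" or "top"; returns the picture (400x640x3 uint8, blue, green, red); there is no depth.
- ctrl.calibration(name): a dict with "intrinsics" (3x3 intrinsics, pixels), "k1" (the pictures are not rectified: a ray, as slopes to the right and down, at radius r is drawn at 1 + k1 r^2 times it, then the intrinsics apply), "cam_to_world" (4x4, takes a point from camera to world coordinates). Camera axes: x right, y up, looking along -z (the intrinsics and any distortion apply to the point x, -y, -z); pixel columns grow to the right and rows downward; lengths in m; the calibration is good to about 2 mm. A picture is of the moment at which its call begins. calibration takes no time and is no camera call.
- ctrl.job_done(): hands the job in, once; it reports no verdict.
The state is a dict: "t": time; "q": joint angles; "dq": joint speeds; "tau": joint torques, N m; "ee_pos": TCP position; "tool_rot": TCP orientation; "ft_force": force on the tool from outside, world axes, zero at the start; "ft_torque": the same for the moment, N m; "gripper_width": finger opening in m.
Only numpy, scipy, OpenCV 4.12 (cv2) and the standard library are available. Lean on these libraries where they do the work, as an engineer would, in place of code of your own. Each camera call takes 0.05 s, during which the arm holds its last target.

### The job

Turn the indexing turntable until the open port of the cast housing comes round to the plunger block's side and the table clicks home in that station. Then pick up the pouring pan by its hoop handle and, keeping it level all the while so that the loose steel ball stays in the middle of the dish, give it a quarter turn so that its spout points in along the housing's barrel, and hold it outside the port with the tip of the spout over the middle of the port's mouth, a finger's breadth or two (1 to 4 cm) above it. Finish still holding the pan there in the air, level and resting on nothing, the ball not yet poured; leave the other things on the bench where they lie.

Things in the scene. Friction and masses are not known exactly. Their poses are not given: they have to be found in the camera images.
- stand: Fixed round grey base of the indexing turntable, 250 mm across. Origin: on the bench, on the turntable's vertical axis; z up. Its -x axis points to the plunger block, a dark block (36 mm wide, top at 41 mm) at the rim that reaches, with its pull knob, 196 mm from the axis and marks the loading station. The turntable's disc is 240 mm across, its top at 42 mm.
- turntable (a joint): Angle of the turntable against the stand, rad, counter-clockwise from above; 0: port on the plunger block's side. Starts at 0.65 to 1.25. Turns with 1 N of drag at the handle. Pins on the rim and a sprung ball in the block make a detent at 0 and each quarter turn: 0.15 to 0.07 rad before it the handle needs up to 10 N, then the table is pulled in and held within 0.01.
- handle (a point): Middle of the turntable's fixed upright handle, a bare metal cylinder 20 mm in diameter, from 53 to 108 mm above the bench (this point: 85), 128 mm from the turntable's axis, in the direction stand yaw + pi/2 + joint value. Under it a lug on the disc; the nearest part of the housing is 60 mm away towards the axis.
- port (a point): Centre of the mouth of the 36 mm open port, in an oval brass-faced boss (50 x 84 mm) on top of the dark cast housing bolted to the turntable; 162 mm above the bench, 37 mm from the turntable's axis, turning with it. x: along the housing's barrel (118 mm long, 92 mm across, top at 144 mm; its round sight-glass end to 152 mm) towards the sight glass; -x: outward; z up.
- pan: Pouring pan of sheet aluminium, 0.17 to 0.34 kg: round dish 126 mm across, 30 mm high, flat foot 74 mm across, open spout, fixed hoop handle with a dark wooden grip over its middle, 102 mm high in all. Origin: centre of its underside; z up; x to the spout; the grip runs along y. It starts with the spout about a quarter turn from the way it must point at the end.
- pan_grip (a point): Centre of the pan's wooden grip, a straight bar 56 mm long (pan y), 14 mm wide (pan x), 18 mm high, 93 mm above the pan's underside on the dish's axis. Below the bar it is open down to the ball, whose top is 30 mm above the pan's underside.
- pan_lip (a point): Tip of the spout: 80 mm from the dish's axis along pan x, 24 mm above the pan's underside; the spout is 30 mm wide.
- pan_floor (a point): Lowest point of the dish's inside, on its axis, 5 mm above the pan's underside; the ball rests here. The dish rises at 5 deg to radius 18 mm, 9 deg to 38 mm, 18 deg to 54 mm, then a steep wall. The ball rolls off the middle if the pan tilts by over 5 deg or speeds up sideways by over 0.9 m/s2.
- ball_center (a point): Centre of the loose steel ball, 25 mm in diameter, 64 g, in the middle of the pan.
- cover: Bystander (sizes in mm): oval brass cover plate, 50 x 84 x 7, lying flat. Origin: centre of its underside.
- gasket: Bystander (sizes in mm): grey rubber flat ring, 56 outside, 38 inside, 6 thick, lying flat. Origin: centre of its underside.
- screwdriver: Bystander (sizes in mm): screwdriver, 200 long, handle 26 across, lying along its x. Origin: on the bench under its middle.
- wrench: Bystander (sizes in mm): steel wrench, 180 x 38 x 8, lying along its x. Origin: centre of its underside.
- brush: Bystander (sizes in mm): brush with wooden handle, 220 long, 42 wide, 20 high, lying along its x. Origin: on the bench under its middle.
- rotary_tool: Bystander (sizes in mm): grey cordless rotary grinding tool, about 190 long, 48 high and across, lying along its x. Origin: on the bench under its middle.
- paste_jar: Bystander (sizes in mm): white jar with a steel lid, 56 across, 50 high, upright. Origin: centre of its underside.

How it is judged:
On the way, in this order (a step that is already met when the one before it is completed fails the run):
1. the turntable rests in its station with the port on the plunger block's side (value of joint turntable between -0.04 and 0.04 rad), for 0.3 s.
2. the pan is lifted off the bench in the gripper (height (world z) of pan above 0.03 m and contact force between pan and the fingers above 1 N), for 0.2 s.
At the end, for the whole second after the job is handed in: Turntable within 0.04 rad of its station; pan held still, clear of turntable and housing, spout tip within 15 mm of the port's centre and 6 to 50 mm above its mouth, pan outside it, spout within 10 deg of the barrel's line, level within 5 deg, ball within 8 mm of the dish's middle (all of step 1 and horizontal distance between pan_lip and port below 0.015 m and z of pan_lip in the frame of port between 0.006 and 0.05 m and x of pan in the frame of port below -0.05 m and angle between the x axis of pan and the x axis of port, either way round below 0.17 rad and angle between pan's own z axis and vertical below 0.09 rad and linear speed of pan below 0.03 m/s and horizontal distance between ball_center and pan_floor below 0.008 m and z of ball_center in the frame of pan_floor below 0.02 m and contact force between pan and the fingers above 1 N and contact force between pan and stand below 0.3 N); the arm keeps its last pose, push and grip.
It fails at once if the ball rolled more than 25 mm from the middle of the dish (horizontal distance between ball_center and pan_floor above 0.025 m).
It fails at once if the pan was tilted by more than 11 deg (angle between pan's own z axis and vertical above 0.2 rad).
It fails at once if another thing on the bench was shifted by more than 30 mm (distance of any of cover, gasket, screwdriver, wrench, brush, rotary_tool, paste_jar from where it was at the start of the episode above 0.03 m).
It also fails if it takes over 69 s, if anything falls off the work surface, if the arm or the gripper's body presses on something with over 40 N, if the wrist force passes 120 N, or if a joint passes its speed limit or range.

## Working session

There is one attempt and no reset: what is moved stays moved. The work goes in short steps, Python scripts to look and compute and a tool call to move; the robot and the scene stay as the last step left them, time stands still between calls to the robot, and variables do not carry over. Pictures are saved under pics/ and viewed, and the job is handed in when it is done.

Besides the shell and the picture viewer there is one more tool, called after "Call:" as name(argument=value, ...) on one line, values as JSON. drive_tool: Moves the arm, as the interface text tells. Its arguments: {"type":"object","properties":{"moves":{"type":"array"},"jaw":{"type":"number"}},"required":["moves"]}

```bash
mkdir -p pics
python3 - <<'E'
from plant import ctrl
import cv2,numpy as np
for n in("scene","top"):
    cv2.imwrite(f"pics/{n}0.png",ctrl.get_image(n)); c=ctrl.calibration(n); print(n,c)
o=ctrl.get_obs(); print(o, ctrl.tips_ahead)
E
```

```text
scene {'intrinsics': array([[386.68961889,   0.        , 322.2572148 ],
       [  0.        , 386.68961889, 195.32031249],
       [  0.        ,   0.        ,   1.        ]]), 'k1': -0.04268576051333367, 'cam_to_world': array([[-0.78341123, -0.48033147,  0.3943964 ,  0.96278555],
       [ 0.62149955, -0.60777693,  0.49431318,  0.55354385],
       [ 0.00227086,  0.63236768,  0.77466506,  0.97447675],
       [ 0.        ,  0.        ,  0.        ,  1.        ]])}
top {'intrinsics': array([[470.74344497,   0.        , 316.08620424],
       [  0.        , 470.74344497, 201.02293495],
       [  0.        ,   0.        ,   1.        ]]), 'k1': -0.04835096331970912, 'cam_to_world': array([[-0.02486115,  0.99310627, -0.1145507 ,  0.36782196],
       [-0.99965979, -0.02379238,  0.0106881 ,  0.02972097],
       [ 0.00788898,  0.11477745,  0.99335991,  1.49547191],
       [ 0.        ,  0.        ,  0.        ,  1.        ]])}
{'t': 0.1, 'q': array([ 1.04320937e+00,  2.59254643e-01,  1.53594257e+00, -2.47582355e-05,
        1.34801650e+00, -2.02826608e-01]), 'dq': array([ 0.00028345, -0.00338447, -0.00237154,  0.00106574,  0.00151208,
       -0.00026259]), 'tau': array([ 3.57334742e-03, -4.38204288e+01, -2.84644228e+01,  7.20847445e-02,
        3.62596277e-02, -3.31008812e-05]), 'ee_pos': array([0.17525194, 0.52083296, 0.22592164]), 'tool_rot': array([-5.07794910e-01, -3.09971730e+00,  2.39155239e-03]), 'ft_force': array([-0.47152533, -0.38486235, -0.05273635]), 'ft_torque': array([ 0.01988957, -0.00696881, -0.01137507]), 'gripper_width': 0.0925808819793516} 0.008
```

View pics/scene0.png

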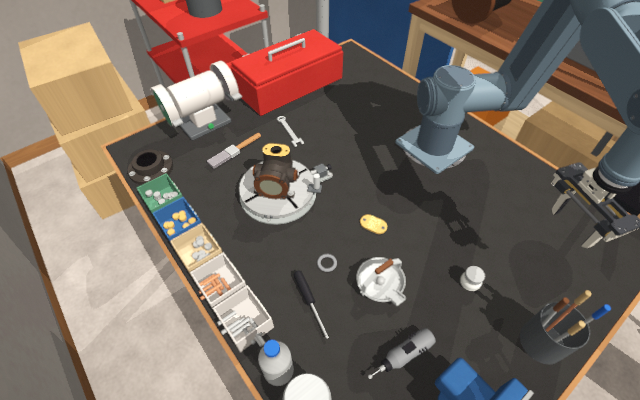

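View pics/top0.png

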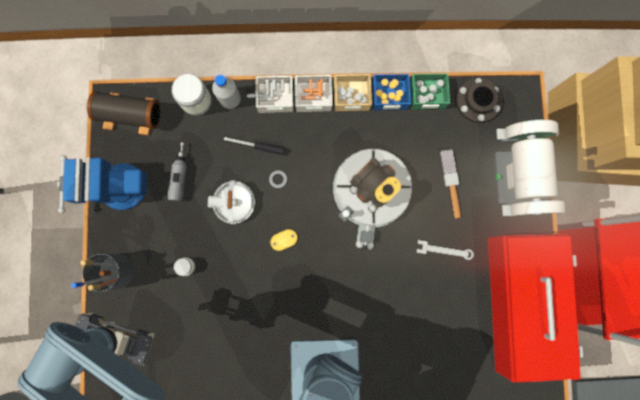

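Run:
```python
import cv2,numpy as np
t=cv2.imread("pics/top0.png"); s=cv2.imread("pics/scene0.png")
a=cv2.resize(t[130:260,320:430],None,fx=4.5,fy=4.5,interpolation=2); cv2.imwrite("pics/a.png",a)
a=cv2.resize(t[165:235,195:270],None,fx=7,fy=7,interpolation=2); cv2.imwrite("pics/b.png",a)
a=cv2.resize(s[130:230,230:340],None,fx=6,fy=6,interpolation=2); cv2.imwrite("pics/c.png",a)
a=cv2.resize(s[245:315,345:420],None,fx=8,fy=8,interpolation=2); cv2.imwrite("pics/d.png",a)
```

```text
(no output)
```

View pics/a.png

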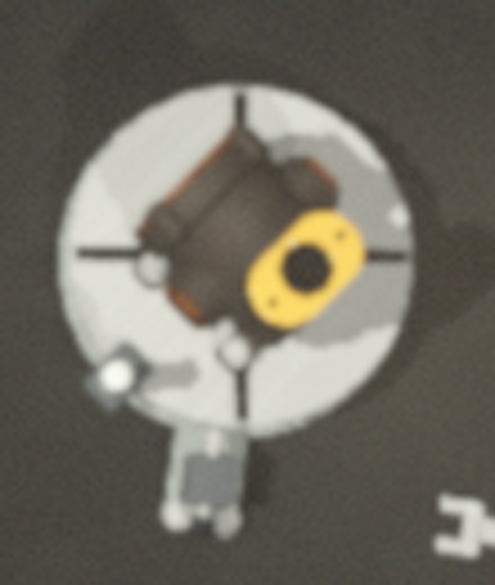

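View pics/b.png

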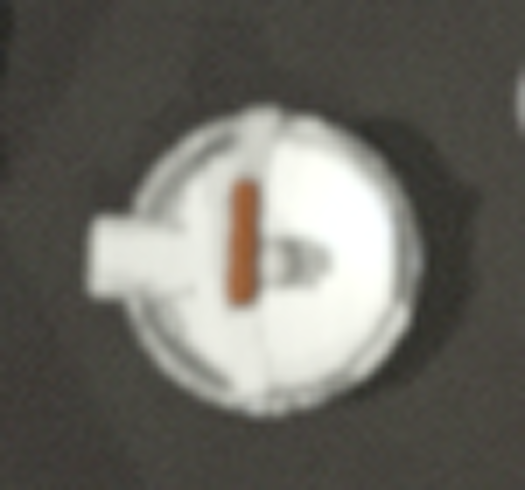

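View pics/c.png

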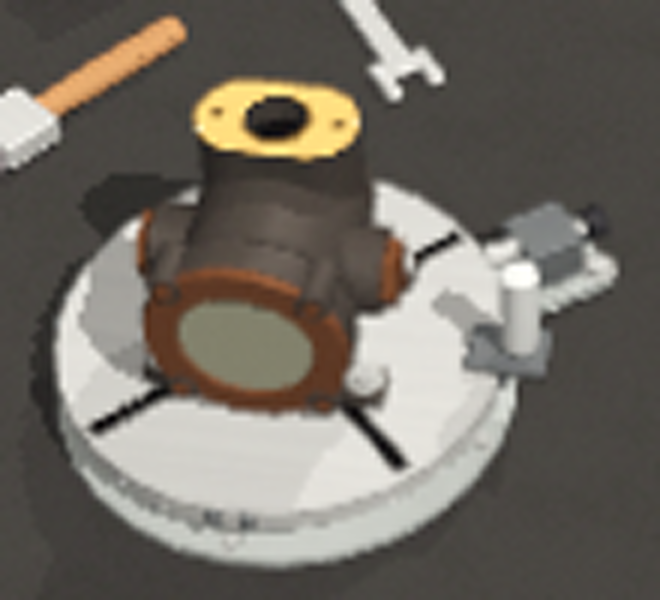

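View pics/d.png

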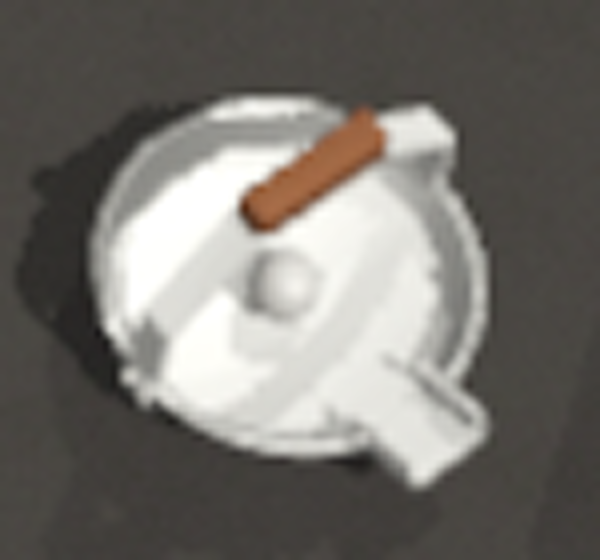

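```bash
cat > h.py <<'E'
from plant import ctrl
import cv2,numpy as np
from scipy.spatial.transform import Rotation as R
def ray(n,p):
    c=ctrl.calibration(n);K=c["intrinsics"];k=c["k1"]
    d=cv2.undistortPoints(np.array([[p]],float),K,np.array([k,0,0,0.]))[0,0]
    T=c["cam_to_world"];v=T[:3,:3]@np.array([d[0],-d[1],-1]);return T[:3,3],v
def onz(n,p,z):
    o,v=ray(n,p);return o+v*(z-o[2])/v[2]
def tri(p1,p2,n1="top",n2="scene"):
    (a,u),(b,v)=ray(n1,p1),ray(n2,p2)
    s=np.linalg.lstsq(np.c_[u,-v],b-a,rcond=None)[0];x,y=a+u*s[0],b+v*s[1]
    return (x+y)/2,np.linalg.norm(x-y)
E
python3 - <<'E'
from h import *
np.set_printoptions(precision=4,suppress=True)
t=cv2.imread("pics/top0.png")
g=cv2.cvtColor(t,cv2.COLOR_BGR2GRAY)
def blob(x0,y0,x1,y1,th):
    m=np.zeros_like(g);m[y0:y1,x0:x1]=(g[y0:y1,x0:x1]>th)*255
    cs=cv2.findContours(m,cv2.RETR_EXTERNAL,cv2.CHAIN_APPROX_NONE)[0];return cv2.convexHull(max(cs,key=cv2.contourArea))
c=blob(325,140,420,228,120);print("disc",cv2.minEnclosingCircle(c),cv2.fitEllipse(c))
e=cv2.fitEllipse(c)[0]; C=onz("top",e,.040);print(C)
B=onz("top",(365.3,236),.041);print("block",B, np.linalg.norm((B-C)[:2]))
H=onz("top",(346.0,213.4),.108);P=onz("top",(387.8,189.8),.162)
print("handle",H,tri((346.0,213.4),(316.5,175.2)),np.linalg.norm((H-C)[:2]))
print("port",P,tri((387.8,189.8),(275.8,149.5)),np.linalg.norm((P-C)[:2]))
d=C-B;print("yaw",np.arctan2(d[1],d[0]))
d=H-C;print("handle ang",np.arctan2(d[1],d[0]))
d=P-C;print("port ang",np.arctan2(d[1],d[0]))
print("grip",onz("top",(229.5,199.5),.102),tri((229.5,199.5),(384,266)))
a,b=onz("top",(230,191.3),.1),onz("top",(229.2,208.2),.1);print(a,b,np.linalg.norm(a-b),np.arctan2(*(a-b)[1::-1]))
print("dish",onz("top",(234.2,202),.03),"spout",onz("top",(208.3,201.4),.026))
E
```

```text
disc ((371.2062683105469, 189.02310180664062), 41.250362396240234) ((371.50054931640625, 188.2481231689453), (78.05325317382812, 81.4849624633789), 42.75556945800781)
[ 0.5717 -0.1602  0.04  ]
block [ 0.4232 -0.1352  0.041 ] 0.15062625019832268
handle [ 0.4888 -0.0728  0.108 ] (array([ 0.4879, -0.0719,  0.109 ]), np.float64(0.002474163051922553)) 0.12044074603790941
port [ 0.549  -0.1909  0.162 ] (array([ 0.5487, -0.1906,  0.1625]), np.float64(0.0007408528828071393)) 0.03819064447385375
yaw -0.16674183036885845
handle ang 2.3298291464077625
port ang -2.2064805713764484
grip [0.5393 0.2727 0.102 ] (array([0.5389, 0.274 , 0.0992]), np.float64(0.0021326397832451232))
[0.5642 0.2715 0.1   ] [0.5134 0.2741 0.1   ] 0.05082891136047435 -0.05081449167286818
dish [0.5399 0.2705 0.03  ] spout [0.5442 0.3528 0.026 ]
```

Run:
```python
from h import *
from scipy.optimize import least_squares
np.set_printoptions(precision=4,suppress=True)
t=cv2.imread("pics/top0.png");g=cv2.cvtColor(t,cv2.COLOR_BGR2GRAY).astype(float)
# radial rim edges from the centre, on plane z=.041, skipping handle, block and shadow side
c0=np.array([372.2,187.8]);pts=[]
for a in np.radians(np.arange(0,360,3)):
    d=np.array([np.cos(a),np.sin(a)]);r=np.arange(33,46,.25)
    pr=np.array([cv2.getRectSubPix(g.astype(np.float32),(1,1),tuple(map(float,c0+d*q)))[0,0] for q in r])
    deg=np.degrees(a)
    if 85<deg<165: continue
    i=np.argmin(np.diff(pr)); pts.append(onz("top",c0+d*(r[i]+.125),.041)[:2])
pts=np.array(pts)
f=least_squares(lambda p:np.hypot(*(pts-p[:2]).T)-p[2],[.57,-.16,.12],loss="soft_l1",f_scale=.002)
print(f.x,np.abs(f.fun).mean())
hs=cv2.cvtColor(t,cv2.COLOR_BGR2HSV)
C=f.x[:2]
for p in[(365.3,236),(365.5,227),(364.5,244)]:
    B=onz("top",p,.041)[:2];d=C-B;print(B,np.hypot(*d),np.arctan2(d[1],d[0]))
H=np.array([.4884,-.0724]);P=np.array([.5489,-.1908])
print(np.hypot(*(H-C)),np.hypot(*(P-C)),np.arctan2(*(H-C)[::-1]),np.arctan2(*(P-C)[::-1]))
# block colour blob
a=cv2.resize(t[215:255,345:390],None,fx=14,fy=14,interpolation=2);cv2.imwrite("pics/e.png",a)
```

```text
[ 0.5759 -0.1627  0.1233] 0.0010810811148156542
[ 0.4232 -0.1352] 0.15520335717198214 -0.17827363881048505
[ 0.451  -0.1368] 0.1276129952729871 -0.20433522027515824
[ 0.3986 -0.1318] 0.17996881725688574 -0.17244123480967682
0.12577285443077468 0.03896810059686626 2.340447295041148 -2.3370971302224532
```

View pics/e.png

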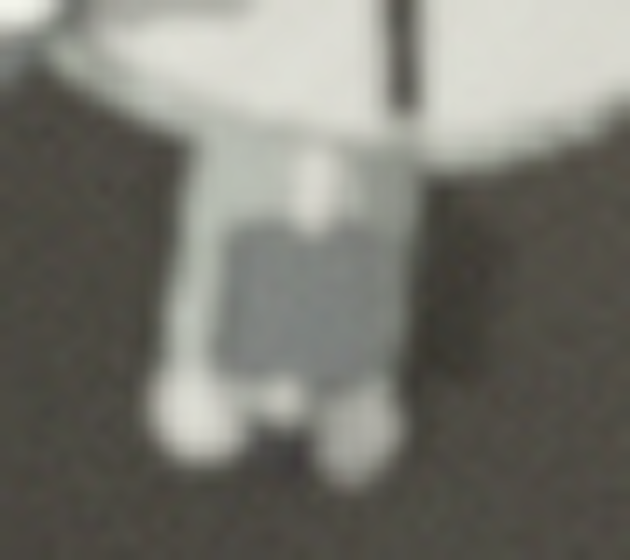

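```bash
cat >> h.py <<'E'
def pose():
    o=ctrl.get_obs();return o,np.array(o["ee_pos"]),R.from_rotvec(o["tool_rot"])
def yawy(r):
    v=r.as_matrix()[:,1];return np.arctan2(v[1],v[0])
def goal(p,jawang):
    # tool down, tool y at world angle jawang
    y=np.array([np.cos(jawang),np.sin(jawang),0]);z=np.array([0,0,-1.]);x=np.cross(y,z)
    return np.array(p),R.from_matrix(np.c_[x,y,z])
def rel(p,jawang):
    o,p0,r0=pose();g,rg=goal(p,jawang)
    return np.round(r0.inv().apply(g-p0)*100,2),np.round((r0.inv()*rg).as_rotvec(),3)
E
python3 - <<'E'
from h import *
o,p,r=pose();print(yawy(r),r.as_matrix().round(3))
for a in(.77,.77-np.pi): print(a,rel((.4885,-.0725,.2),a))
E
```

```text
1.2460417057307764 [[-0.948  0.319 -0.001]
 [ 0.319  0.948 -0.001]
 [ 0.    -0.002 -1.   ]]
0.77 (array([-48.62, -46.23,   2.65]), array([-0.002,  0.   ,  0.476]))
-2.371592653589793 (array([-48.62, -46.23,   2.65]), array([-0.000e+00, -2.000e-03, -2.666e+00]))
```

Call:
drive_tool(moves=[{"dp": [-48.6, -46.2, 2.6], "rotation": [0, 0, 0.476]}, {"dp": [-48.6, -46.2, 2.6], "rotation": [0, 0, 0.476]}, {"dp": [-48.6, -46.2, 2.6], "rotation": [0, 0, 0.476]}, {"dp": [-48.6, -46.2, 2.6], "rotation": [0, 0, 0.476]}, {"dp": [-48.6, -46.2, 2.6], "rotation": [0, 0, 0.476]}, {"dp": [-48.6, -46.2, 2.6], "rotation": [0, 0, 0.476]}, {"dp": [-48.6, -46.2, 2.6], "rotation": [0, 0, 0.476]}, {"dp": [-48.6, -46.2, 2.6], "rotation": [0, 0, 0.476]}, {"dp": [-48.6, -46.2, 2.6], "rotation": [0, 0, 0.476]}, {"dp": [-48.6, -46.2, 2.6], "rotation": [0, 0, 0.476]}, {"dp": [-48.6, -46.2, 2.6], "rotation": [0, 0, 0.476]}, {"dp": [-48.6, -46.2, 2.6], "rotation": [0, 0, 0.476]}], jaw=-1)

```text
t: 1.6
ee_pos: [0.4893, -0.075, 0.1997]
tool_rot: [-1.23, -2.89, 0.003]
ft_force: [0.4, -0.1, -0.4]
gripper_width: 0.0928
```

Run:
```python
from h import *
o,p,r=pose();print(o["t"],p,yawy(r),np.abs(o["dq"]).max())
print(rel((.4885,-.0725,.2),.77),rel((.4885,-.0725,.079),.77))
cv2.imwrite("pics/s1.png",ctrl.get_image("scene"))
```

```text
1.6 [ 0.48928399 -0.07503847  0.19966778] 0.7658813281871062 0.054335004669447476
(array([ 0.24,  0.12, -0.03]), array([-0.002,  0.   , -0.004])) (array([ 0.24,  0.15, 12.07]), array([-0.002,  0.   , -0.004]))
```

View pics/s1.png

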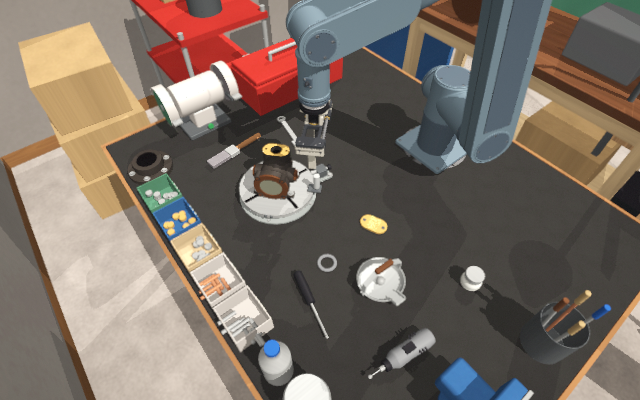

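The gripper (312,140) is above the handle; it can descend.

Call:
drive_tool(moves=[{"dp": [0.2, 0.15, 4], "rotation": [0, 0, 0]}, {"dp": [0.2, 0.15, 8], "rotation": [0, 0, 0]}, {"dp": [0.2, 0.15, 12], "rotation": [0, 0, 0]}, {"dp": [0.2, 0.15, 12], "rotation": [0, 0, 0]}, {"dp": [0.2, 0.15, 12], "rotation": [0, 0, 0]}])

```text
t: 2.28
ee_pos: [0.4881, -0.0701, 0.081]
tool_rot: [-1.227, -2.891, 0.002]
ft_force: [0.8, -0.3, 0.2]
gripper_width: 0.0931
```

Run:
```python
from h import *
o,p,r=pose();print(o["t"],p,yawy(r),o["ft_force"])
cv2.imwrite("pics/s2.png",cv2.resize(ctrl.get_image("scene")[100:230,220:380],None,fx=4.5,fy=4.5,interpolation=2))
```

```text
2.275 [ 0.48812993 -0.07014542  0.08096839] 0.7682951377157143 [ 0.82878939 -0.34006176  0.15215004]
```

View pics/s2.png

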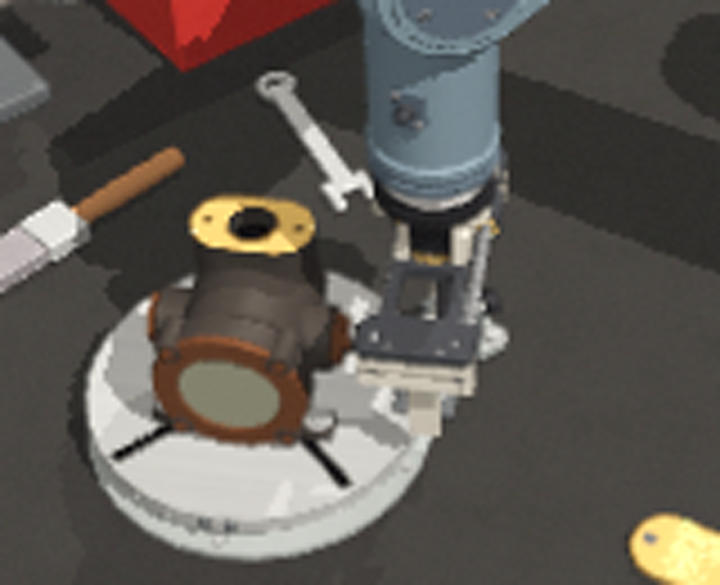

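Fingers straddle the handle. Close.

Call:
drive_tool(moves=[{"dp": [0, 0, 0], "rotation": [0, 0, 0]}, {"dp": [0, 0, 0], "rotation": [0, 0, 0]}, {"dp": [0, 0, 0], "rotation": [0, 0, 0]}, {"dp": [0, 0, 0], "rotation": [0, 0, 0]}, {"dp": [0, 0, 0], "rotation": [0, 0, 0]}, {"dp": [0, 0, 0], "rotation": [0, 0, 0]}], jaw=1)

```text
t: 3.08
ee_pos: [0.4886, -0.0706, 0.0813]
tool_rot: [1.227, 2.891, -0.002]
ft_force: [0.4, 0.6, -0.5]
gripper_width: 0.0377
```

```bash
cat > arc.py <<'E'
from h import *
import sys
C=np.array([.5762,-.1645]);r=float(sys.argv[4])if len(sys.argv)>4 else .128
o,p0,r0=pose();print(o["t"],p0,yawy(r0),o["ft_force"].round(1),o["gripper_width"])
d=p0[:2]-C;a0=np.arctan2(d[1],d[0]);print("radius",np.hypot(*d),"ang",a0,"theta~",a0-np.pi/2+.14)
a1=float(sys.argv[1]);n=int(sys.argv[2]);rr=np.hypot(*d)
for a in np.linspace(a0,a1,n+1)[1:]:
    print(*rel((C[0]+rr*np.cos(a),C[1]+rr*np.sin(a),p0[2]),yawy(r0)+a-a0))
E
python3 arc.py 1.43 12 0
```

```text
3.075 [ 0.48862329 -0.07057277  0.08133923] 0.7679837585675139 [ 0.4  0.6 -0.5] 0.03770253887060382
radius 0.12842120026059436 ang 2.321220386781117 theta~ 0.8904240599862207
[-0.05  0.95 -0.  ] [-0.001  0.001  0.074]
[-0.17  1.9  -0.  ] [-0.001  0.001  0.149]
[-0.37  2.83 -0.  ] [-0.001  0.001  0.223]
[-0.63  3.75 -0.  ] [-0.001  0.001  0.297]
[-0.96  4.64 -0.  ] [-0.001  0.001  0.371]
[-1.35  5.51 -0.  ] [-0.001  0.001  0.446]
[-1.81  6.35 -0.01] [-0.001  0.001  0.52 ]
[-2.33  7.15 -0.01] [-0.001  0.001  0.594]
[-2.9   7.91 -0.01] [-0.001  0.001  0.668]
[-3.53  8.62 -0.01] [-0.001  0.001  0.743]
[-4.22  9.29 -0.01] [-0.001  0.001  0.817]
[-4.95  9.9  -0.01] [-0.001  0.001  0.891]
```

Fingers still closing (38 mm); let them finish.

Call:
drive_tool(moves=[{"dp": [0, 0, 0], "rotation": [0, 0, 0]}, {"dp": [0, 0, 0], "rotation": [0, 0, 0]}, {"dp": [0, 0, 0], "rotation": [0, 0, 0]}, {"dp": [0, 0, 0], "rotation": [0, 0, 0]}])

```text
t: 3.58
ee_pos: [0.4886, -0.0705, 0.0813]
tool_rot: [1.227, 2.892, -0.002]
ft_force: [0.7, 0.1, -1.5]
gripper_width: 0.0191
```

```bash
python3 arc.py 1.43 12
```

```text
3.575 [ 0.48860073 -0.07046563  0.08125132] 0.7678973914551321 [ 0.7  0.1 -1.5] 0.019056435791794796
radius 0.1285149570463082 ang 2.3207803191476746 theta~ 0.889983992352778
[-0.05  0.95 -0.  ] [-0.001  0.001  0.074]
[-0.18  1.9  -0.  ] [-0.001  0.001  0.148]
[-0.37  2.83 -0.  ] [-0.001  0.001  0.223]
[-0.63  3.75 -0.  ] [-0.001  0.001  0.297]
[-0.96  4.64 -0.  ] [-0.001  0.001  0.371]
[-1.35  5.51 -0.  ] [-0.001  0.001  0.445]
[-1.81  6.35 -0.  ] [-0.001  0.001  0.52 ]
[-2.33  7.15 -0.01] [-0.001  0.001  0.594]
[-2.91  7.91 -0.01] [-0.001  0.001  0.668]
[-3.54  8.63 -0.01] [-0.001  0.001  0.742]
[-4.22  9.29 -0.01] [-0.001  0.001  0.817]
[-4.95  9.91 -0.01] [-0.001  0.001  0.891]
```

Call:
drive_tool(moves=[{"dp": [-0.05, 0.95, 0], "rotation": [0, 0, 0.074]}, {"dp": [-0.18, 1.9, 0], "rotation": [0, 0, 0.148]}, {"dp": [-0.37, 2.83, 0], "rotation": [0, 0, 0.223]}, {"dp": [-0.63, 3.75, 0], "rotation": [0, 0, 0.297]}, {"dp": [-0.96, 4.64, 0], "rotation": [0, 0, 0.371]}, {"dp": [-1.35, 5.51, 0], "rotation": [0, 0, 0.445]}, {"dp": [-1.81, 6.35, 0], "rotation": [0, 0, 0.52]}, {"dp": [-1.81, 6.35, 0], "rotation": [0, 0, 0.52]}])

```text
t: 4.58
ee_pos: [0.5481, -0.0396, 0.0813]
tool_rot: [1.928, 2.477, -0.0]
ft_force: [3.7, -2.2, -2.5]
gripper_width: 0.0195
```

```bash
python3 arc.py 1.43 6;python3 - <<'E'
from h import *
cv2.imwrite("pics/t3.png",cv2.resize(ctrl.get_image("top")[130:260,290:430],None,fx=4.5,fy=4.5,interpolation=2))
E
```

```text
4.575 [ 0.54808531 -0.03963406  0.08128106] 0.2482350089424021 [ 3.7 -2.2 -2.5] 0.019461322999490934
radius 0.1279919481456035 ang 1.792262117971207 theta~ 0.3614657911763105
[-0.04  0.77  0.  ] [0.001 0.002 0.06 ]
[-0.13  1.54  0.  ] [0.002 0.002 0.121]
[-0.27  2.3   0.  ] [0.002 0.002 0.181]
[-0.45  3.05  0.01] [0.002 0.002 0.242]
[-0.68  3.79  0.01] [0.002 0.002 0.302]
[-0.95  4.51  0.01] [0.002 0.002 0.362]
```

View pics/t3.png

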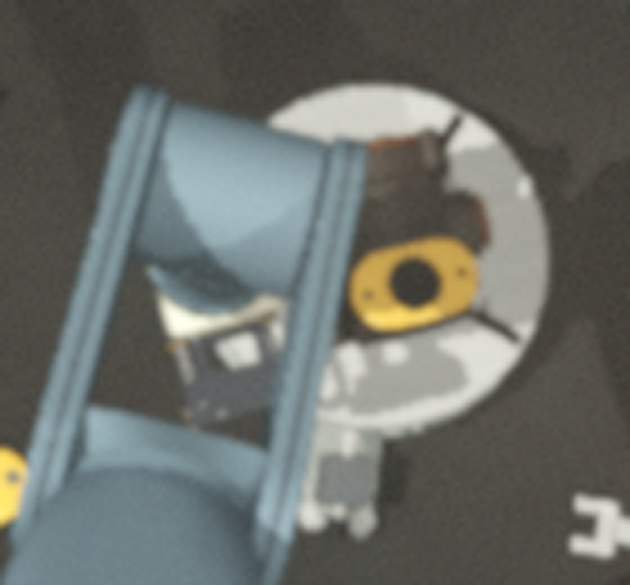

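The table turns with the handle. The port boss (415,282 in the crop) is coming round to the block. Continue.

Call:
drive_tool(moves=[{"dp": [-0.04, 0.77, 0], "rotation": [0, 0, 0.06]}, {"dp": [-0.13, 1.54, 0], "rotation": [0, 0, 0.121]}, {"dp": [-0.27, 2.3, 0], "rotation": [0, 0, 0.181]}, {"dp": [-0.45, 3.05, 0], "rotation": [0, 0, 0.242]}, {"dp": [-0.68, 3.79, 0], "rotation": [0, 0, 0.302]}, {"dp": [-0.95, 4.51, 0], "rotation": [0, 0, 0.362]}, {"dp": [-0.95, 4.51, 0], "rotation": [0, 0, 0.362]}, {"dp": [-0.95, 4.51, 0], "rotation": [0, 0, 0.362]}])

```text
t: 5.62
ee_pos: [0.5949, -0.0381, 0.0812]
tool_rot: [2.34, 2.091, 0.003]
ft_force: [5.8, -1.7, -5.0]
gripper_width: 0.0197
```

```bash
python3 arc.py 1.43 2
```

```text
5.625 [ 0.59491659 -0.03810626  0.08122085] -0.11221988339913994 [ 5.8 -1.7 -5. ] 0.019733162287354382
radius 0.1277720200463058 ang 1.4237831069179734 theta~ -0.00701321987692316
[ 0.   -0.04 -0.  ] [ 0.004  0.001 -0.003]
[ 0.   -0.08 -0.  ] [ 0.004  0.001 -0.006]
```

Call:
drive_tool(moves=[{"dp": [0, 0, 0], "rotation": [0, 0, 0]}, {"dp": [0, 0, 0], "rotation": [0, 0, 0]}, {"dp": [0, 0, 0], "rotation": [0, 0, 0]}, {"dp": [0, 0, 0], "rotation": [0, 0, 0]}, {"dp": [0, 0, -6], "rotation": [0, 0, 0]}, {"dp": [0, 0, -12], "rotation": [0, 0, 0]}, {"dp": [0, 0, -14], "rotation": [0, 0, 0]}, {"dp": [0, 0, -14], "rotation": [0, 0, 0]}], jaw=-0.2)

```text
t: 6.62
ee_pos: [0.5953, -0.038, 0.2234]
tool_rot: [2.336, 2.089, 0.007]
ft_force: [0.2, -0.1, 0.6]
gripper_width: 0.0557
```

Run:
```python
from h import *
o,p,r=pose();print(o["t"],p,yawy(r))
print(rel((.45,.20,.24),1.51))
```

```text
6.625 [ 0.59534983 -0.03798269  0.22336575] -0.11193139486567988
(array([ 22.02, -17.09,  -1.85]), array([ 0.005,  0.009, -1.622]))
```

Call:
drive_tool(moves=[{"dp": [22, -17.1, -2], "rotation": [0, 0, -1.62]}, {"dp": [22, -17.1, -2], "rotation": [0, 0, -1.62]}, {"dp": [22, -17.1, -2], "rotation": [0, 0, -1.62]}, {"dp": [22, -17.1, -2], "rotation": [0, 0, -1.62]}, {"dp": [22, -17.1, -2], "rotation": [0, 0, -1.62]}, {"dp": [22, -17.1, -2], "rotation": [0, 0, -1.62]}, {"dp": [22, -17.1, -2], "rotation": [0, 0, -1.62]}, {"dp": [22, -17.1, -2], "rotation": [0, 0, -1.62]}, {"dp": [22, -17.1, -2], "rotation": [0, 0, -1.62]}, {"dp": [22, -17.1, -2], "rotation": [0, 0, -1.62]}, {"dp": [22, -17.1, -2], "rotation": [0, 0, -1.62]}])

```text
t: 8.0
ee_pos: [0.4493, 0.1997, 0.2404]
tool_rot: [0.102, 3.133, -0.005]
ft_force: [1.7, 0.8, 0.4]
gripper_width: 0.0561
```

Run:
```python
from h import *
o,p,r=pose();print(o["t"],p,yawy(r))
for n in("top","scene"):
  i=ctrl.get_image(n);cv2.imwrite(f"pics/{n}4.png",i)
  b=(320,130,430,260) if n=="top" else (220,120,340,230)
  cv2.imwrite(f"pics/{n}4c.png",cv2.resize(i[b[1]:b[3],b[0]:b[2]],None,fx=4.5,fy=4.5,interpolation=2))
```

```text
8.0 [0.4493475  0.19966217 0.24039787] 1.5056590421723322
```

View pics/top4c.png

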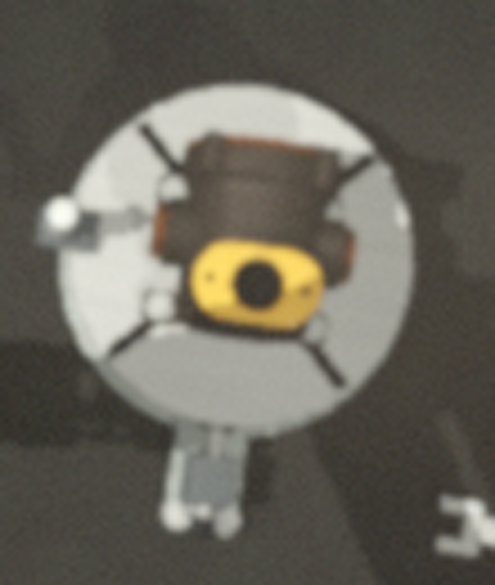

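View pics/scene4c.png

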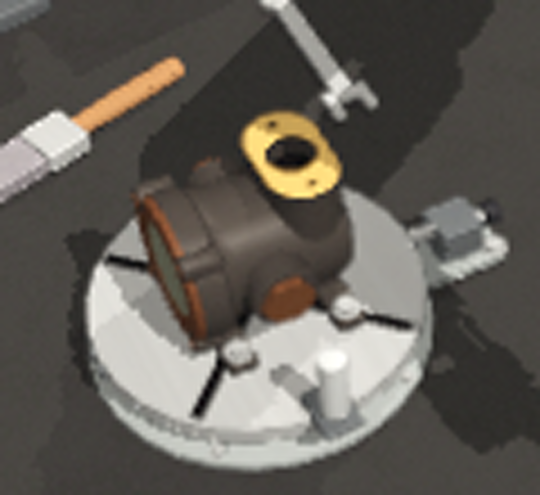

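View pics/top4.png

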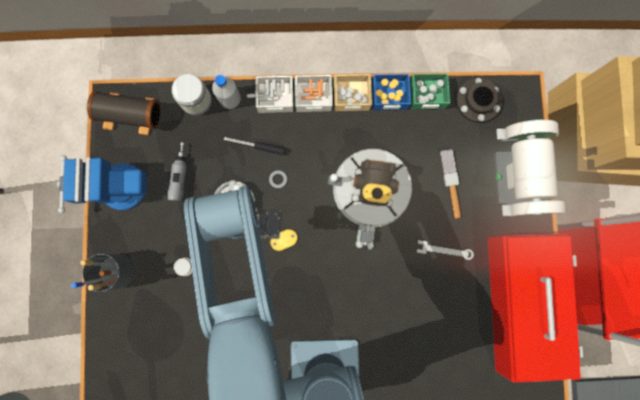

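View pics/scene4.png

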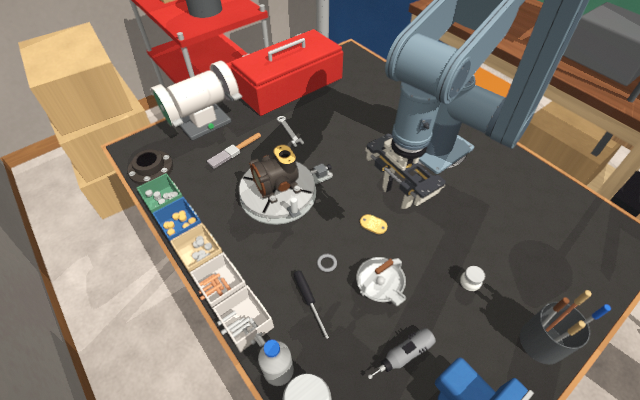

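```bash
cat >> h.py <<'E'
def px(x,y,s,ox,oy): return ((x+.5)/s-.5+ox,(y+.5)/s-.5+oy)
E
python3 - <<'E'
from h import *
np.set_printoptions(precision=4,suppress=True)
T=cv2.imread("pics/top4.png");S=cv2.imread("pics/scene4.png")
def brass(i,x0,y0,x1,y1):
    h=cv2.cvtColor(i,cv2.COLOR_BGR2HSV);m=cv2.inRange(h,(18,110,110),(35,255,255));k=np.zeros_like(m);k[y0:y1,x0:x1]=m[y0:y1,x0:x1]
    c=max(cv2.findContours(k,cv2.RETR_EXTERNAL,cv2.CHAIN_APPROX_NONE)[0],key=cv2.contourArea);e=cv2.fitEllipse(c);return e
et,es=brass(T,350,170,410,215),brass(S,265,135,310,175);print(et,es)
pt=onz("top",et[0],.162);ps=onz("scene",es[0],.162);print("port",pt,ps,tri(et[0],es[0]))
H=px(62,215,4.5,320,130);h2=px(333,358,4.5,220,120)
print("handle",onz("top",H,.108),tri(H,h2))
a=np.radians(et[2]);d=np.array([-np.sin(a),np.cos(a)]) # fitEllipse angle: of 2nd (major) axis +90
for s in(1,-1): print(onz("top",np.array(et[0])+s*15*d,.162))
C=np.array([.5762,-.1645])
b=onz("top",px(210,481,4.5,320,130),.041)[:2];print("block",b,np.hypot(*(C-b)),np.arctan2(*(C-b)[::-1]))
for q in(pt,ps,onz("top",H,.108)):
    w=q[:2]-C;print(np.hypot(*w),np.arctan2(w[1],w[0]))
i=S
cv2.imwrite("pics/d4.png",cv2.resize(S[245:315,345:420],None,fx=8,fy=8,interpolation=2))
E
```

```text
((376.4225769042969, 192.52088928222656), (19.302648544311523, 30.536537170410156), 96.23216247558594) ((284.2250671386719, 154.00015258789062), (16.149093627929688, 22.402992248535156), 126.6419906616211)
port [ 0.542  -0.1579  0.162 ] [ 0.5393 -0.1593  0.162 ] (array([ 0.5412, -0.1571,  0.1649]), np.float64(0.0010812717741653826))
handle [ 0.5976 -0.0386  0.108 ] (array([ 0.5966, -0.038 ,  0.1106]), np.float64(0.0015302309104346468))
[ 0.5477 -0.1153  0.162 ]
[ 0.5362 -0.2005  0.162 ]
block [ 0.4216 -0.1382] 0.15686342419406496 -0.1686446910077335
0.03487509025537104 2.9519280153509113
0.03727742512043156 3.0007896942426
0.12768194008019793 1.4024109988831979
```

View pics/d4.png

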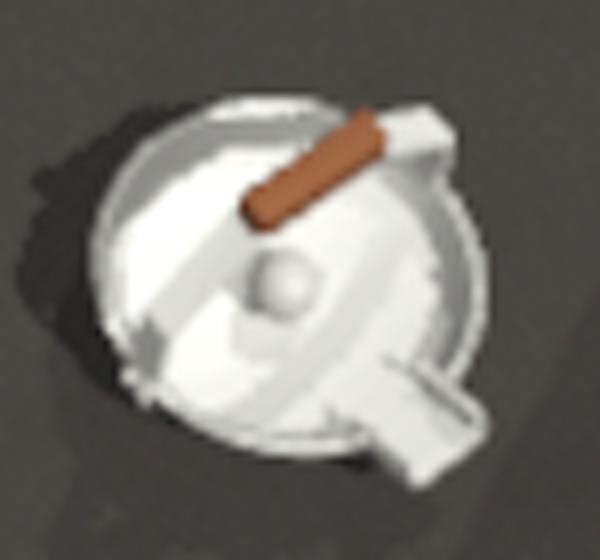

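Run:
```python
from h import *
print(rel((.539,.2725,.17),1.52))
```

```text
(array([-8.39,  7.86,  7.14]), array([-0.003,  0.008, -0.014]))
```

Call:
drive_tool(moves=[{"dp": [-4, 4, 2], "rotation": [0, 0.008, -0.014]}, {"dp": [-8.4, 7.8, 4], "rotation": [0, 0.008, -0.014]}, {"dp": [-8.4, 7.8, 7.1], "rotation": [0, 0.008, -0.014]}, {"dp": [-8.4, 7.8, 7.1], "rotation": [0, 0.008, -0.014]}, {"dp": [-8.4, 7.8, 7.1], "rotation": [0, 0.008, -0.014]}])

```text
t: 8.72
ee_pos: [0.5391, 0.2718, 0.1714]
tool_rot: [0.08, 3.14, -0.004]
ft_force: [-0.1, -0.2, -0.5]
gripper_width: 0.0556
```

Run:
```python
from h import *
print(rel((.539,.2725,.17),1.52),rel((.539,.2725,.082),1.52),pose()[1])
i=ctrl.get_image("scene");cv2.imwrite("pics/s5.png",cv2.resize(i[190:320,310:440],None,fx=4.5,fy=4.5,interpolation=2))
```

```text
(array([0.01, 0.07, 0.14]), array([-0.002,  0.   , -0.   ])) (array([0.02, 0.09, 8.94]), array([-0.002,  0.   , -0.   ])) [0.53909932 0.27181862 0.17139653]
```

View pics/s5.png

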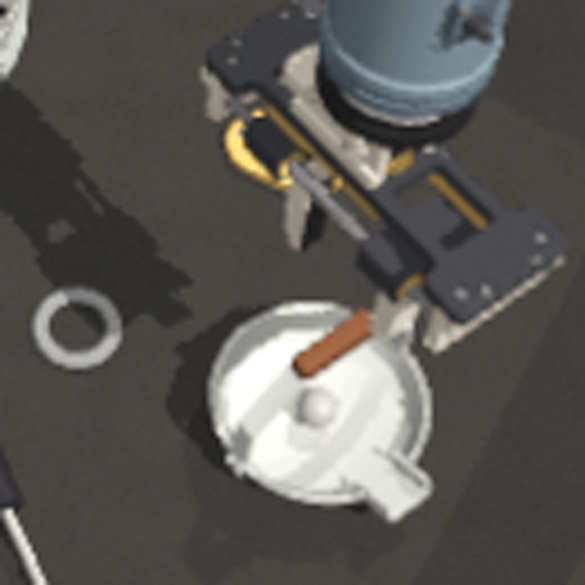

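Call:
drive_tool(moves=[{"dp": [0, 0.05, 3], "rotation": [0, 0, 0]}, {"dp": [0, 0.1, 6], "rotation": [0, 0, 0]}, {"dp": [0, 0.1, 8], "rotation": [0, 0, 0]}, {"dp": [0, 0.1, 8.9], "rotation": [0, 0, 0]}, {"dp": [0, 0.1, 8.9], "rotation": [0, 0, 0]}, {"dp": [0, 0.1, 8.9], "rotation": [0, 0, 0]}])

```text
t: 9.52
ee_pos: [0.5405, 0.2729, 0.0846]
tool_rot: [0.08, 3.136, -0.002]
ft_force: [0.8, 0.5, 0.0]
gripper_width: 0.0556
```

Call:
drive_tool(moves=[{"dp": [0, 0, 0], "rotation": [0, 0, 0]}, {"dp": [0, 0, 0], "rotation": [0, 0, 0]}, {"dp": [0, 0, 0], "rotation": [0, 0, 0]}, {"dp": [0, 0, 0], "rotation": [0, 0, 0]}, {"dp": [0, 0, 0], "rotation": [0, 0, 0]}], jaw=0.4)

```text
t: 10.15
ee_pos: [0.5405, 0.2729, 0.0845]
tool_rot: [0.08, 3.137, -0.002]
ft_force: [-0.5, 0.5, -0.5]
gripper_width: 0.0277
```

Run:
```python
from h import *
o,p,r=pose();print(p,yawy(r),o["ft_force"])
i=ctrl.get_image("scene");cv2.imwrite("pics/s6.png",cv2.resize(i[220:310,335:435],None,fx=6,fy=6,interpolation=2))
```

```text
[0.54045492 0.27289775 0.08450678] 1.519756764135442 [-0.5385986  0.5062126 -0.5059588]
```

View pics/s6.png

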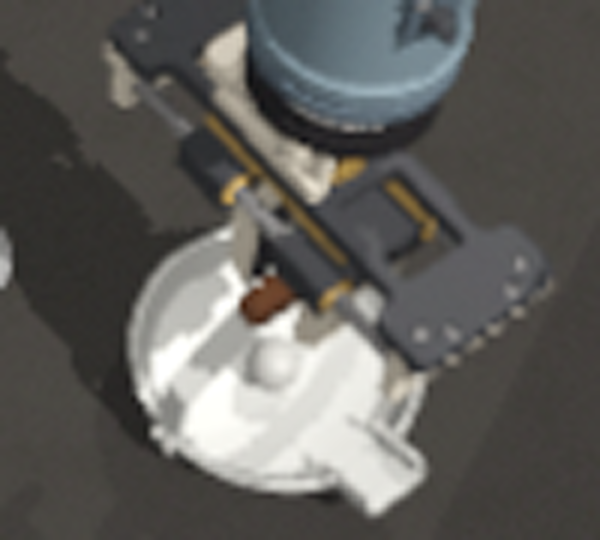

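Run:
```python
from h import *
for q in[(248,305),(262,300),(272,318)]:print(q,onz("scene",px(*q,6,335,220),.093))
def proj(n,X):
    c=ctrl.calibration(n);T=np.linalg.inv(c["cam_to_world"]);p=T[:3,:3]@X+T[:3,3]
    q=np.array([p[0],-p[1],-p[2]]);return cv2.projectPoints(q.reshape(1,1,3),np.zeros(3),np.zeros(3),c["intrinsics"],np.array([c["k1"],0,0,0]))[0].ravel()
o,p,r=pose()
for s in(1,-1):
  for xx in(1,-1):
    X=p+r.apply([xx*.0075,s*.0138,.008]);print(X,(proj("scene",X)-[335,220]+.5)*6-.5)
g=np.array([.539,.2725,.093]);d=np.array([.9987,-.051,0])
for s in(.028,-.028): print("grip end",(proj("scene",g+s*d)-[335,220]+.5)*6-.5)
```

```text
(248, 305) [0.5602207  0.26916225 0.093     ]
(262, 300) [0.55391978 0.27114007 0.093     ]
(272, 318) [0.55649719 0.2799766  0.093     ]
[0.53372151 0.28704367 0.07645484] [317.07780003 318.22464304]
[0.54870186 0.28627856 0.07651524] [290.78227034 336.4661211 ]
[0.53231357 0.25947962 0.07648627] [275.11993732 272.03504388]
[0.54729392 0.25871451 0.07654666] [248.94453283 289.77083452]
grip end [239.48503302 317.04371651]
grip end [338.55346604 249.24219138]
```

Call:
drive_tool(moves=[{"dp": [0, 0, 0], "rotation": [0, 0, 0]}, {"dp": [0, 0, 0], "rotation": [0, 0, 0]}], jaw=0.62)

```text
t: 10.45
ee_pos: [0.5404, 0.2729, 0.0845]
tool_rot: [0.08, 3.137, -0.002]
ft_force: [-0.1, 0.2, 0.5]
gripper_width: 0.0185
```

Run:
```python
from h import *
o,p,r=pose();print(p,o["gripper_width"],o["ft_force"])
i=ctrl.get_image("scene");cv2.imwrite("pics/s7.png",cv2.resize(i[220:310,335:435],None,fx=6,fy=6,interpolation=2))
```

```text
[0.54044    0.27287436 0.0844515 ] 0.018533023858705203 [-0.07419461  0.227555    0.54232917]
```

View pics/s7.png

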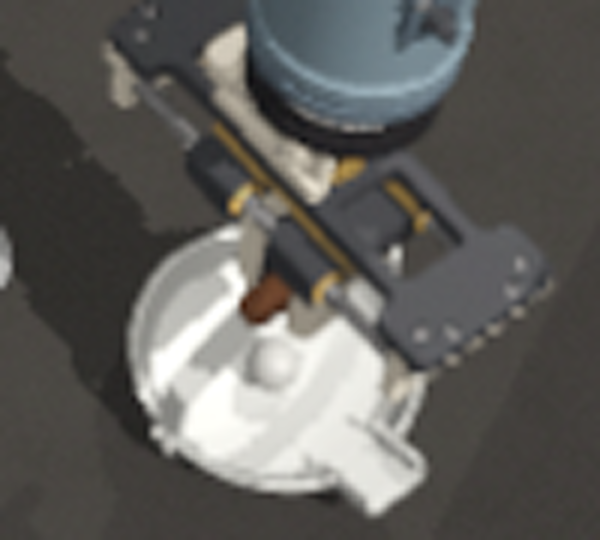

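At 18.5 mm opening the pan has not moved and the bar (262,300) lies between the fingers. Close fully.

Call:
drive_tool(moves=[{"dp": [0, 0, 0], "rotation": [0, 0, 0]}, {"dp": [0, 0, 0], "rotation": [0, 0, 0]}, {"dp": [0, 0, 0], "rotation": [0, 0, 0]}, {"dp": [0, 0, 0], "rotation": [0, 0, 0]}, {"dp": [0, 0, 0], "rotation": [0, 0, 0]}, {"dp": [0, 0, 0], "rotation": [0, 0, 0]}], jaw=1)

```text
t: 11.25
ee_pos: [0.5404, 0.2729, 0.0844]
tool_rot: [0.08, 3.137, -0.002]
ft_force: [0.8, 1.9, -0.3]
gripper_width: 0.0137
```

Run:
```python
from h import *
o,p,r=pose();print(p,yawy(r),o["gripper_width"],o["ft_force"],o["ft_torque"])
i=ctrl.get_image("scene");cv2.imwrite("pics/s8.png",cv2.resize(i[220:310,335:435],None,fx=6,fy=6,interpolation=2))
```

```text
[0.54044768 0.27293202 0.08442527] 1.5197724740521215 0.01374553591540072 [ 0.78787845  1.85253658 -0.33564083] [ 0.37719726 -0.060192    0.01313835]
```

View pics/s8.png

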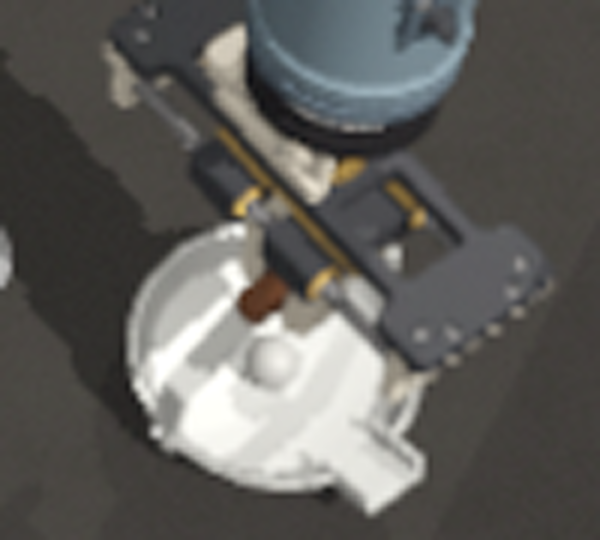

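Call:
drive_tool(moves=[{"dp": [0, 0, -0.2], "rotation": [0, 0, 0]}, {"dp": [0, 0, -0.6], "rotation": [0, 0, 0]}, {"dp": [0, 0, -1.2], "rotation": [0, 0, 0]}, {"dp": [0, 0, -2.0], "rotation": [0, 0, 0]}, {"dp": [0, 0, -2.8], "rotation": [0, 0, 0]}, {"dp": [0, 0, -3.4], "rotation": [0, 0, 0]}, {"dp": [0, 0, -3.8], "rotation": [0, 0, 0]}, {"dp": [0, 0, -4], "rotation": [0, 0, 0]}, {"dp": [0, 0, -4], "rotation": [0, 0, 0]}, {"dp": [0, 0, -4], "rotation": [0, 0, 0]}, {"dp": [0, 0, -4], "rotation": [0, 0, 0]}])

```text
t: 12.68
ee_pos: [0.5401, 0.2729, 0.1242]
tool_rot: [0.08, 3.137, -0.002]
ft_force: [-0.6, -0.1, -3.3]
gripper_width: 0.014
```

Run:
```python
from h import *
o,p,r=pose();print(p,yawy(r),r.as_matrix()[:,2],o["gripper_width"],o["ft_force"],o["ft_torque"])
i=ctrl.get_image("scene");cv2.imwrite("pics/s9.png",cv2.resize(i[200:310,325:435],None,fx=5.4,fy=5.4,interpolation=2))
```

```text
[0.54014584 0.2729283  0.12416994] 1.5197427602777982 [ 0.00339198 -0.00144308 -0.99999321] 0.013956200922503248 [-0.63007754 -0.06801144 -3.28152961] [ 0.00350187  0.02324267 -0.03090074]
```

View pics/s9.png

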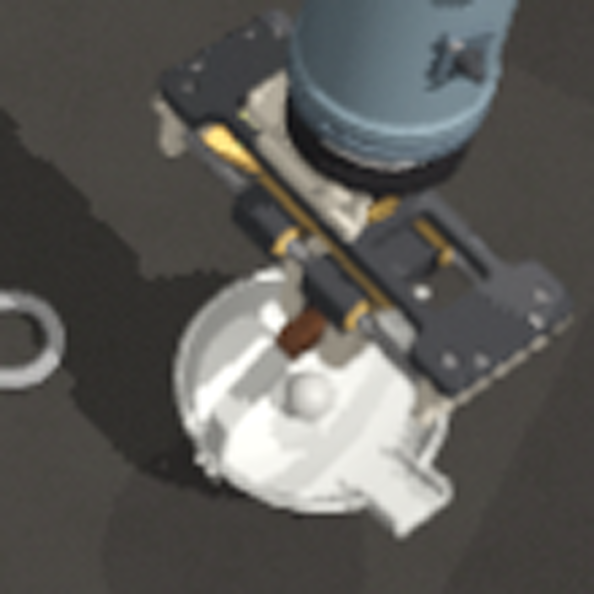

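Pan is airborne, level, ball (308,395) in the middle. Raise further.

Call:
drive_tool(moves=[{"dp": [0, 0, -0.4], "rotation": [0, 0, 0]}, {"dp": [0, 0, -1.2], "rotation": [0, 0, 0]}, {"dp": [0, 0, -2.4], "rotation": [0, 0, 0]}, {"dp": [0, 0, -4], "rotation": [0, 0, 0]}, {"dp": [0, 0, -5.8], "rotation": [0, 0, 0]}, {"dp": [0, 0, -7.8], "rotation": [0, 0, 0]}, {"dp": [0, 0, -9.8], "rotation": [0, 0, 0]}, {"dp": [0, 0, -11.6], "rotation": [0, 0, 0]}, {"dp": [0, 0, -13.2], "rotation": [0, 0, 0]}, {"dp": [0, 0, -14.4], "rotation": [0, 0, 0]}, {"dp": [0, 0, -15.2], "rotation": [0, 0, 0]}, {"dp": [0, 0, -15.5], "rotation": [0, 0, 0]}])

```text
t: 14.22
ee_pos: [0.5397, 0.2732, 0.2795]
tool_rot: [0.08, 3.137, -0.002]
ft_force: [-0.4, -0.2, -3.1]
gripper_width: 0.0136
```

```bash
cat > seg.py <<'E'
from h import *
import sys
x,y,z,a=map(float,sys.argv[1:5]);n=12
o,p0,r0=pose();print(o["t"],p0,yawy(r0),r0.as_matrix()[:,2].round(4),o["ft_force"].round(1))
a0=yawy(r0);s=np.arange(1,n+1)/n;s=s**3*(10-15*s+6*s*s);s=.5*s+.5*(1-np.cos(np.pi*np.arange(1,n+1)/n))/2
T=np.array([x,y,z])
for k in s: print(*rel(p0+k*(T-p0),a0+k*(a-a0)))
v=np.diff(np.r_[0,s,1])*np.linalg.norm(T-p0)/.125;print("vmax",v.max(),"amax",np.abs(np.diff(np.r_[0,v])).max()/.125)
E
python3 seg.py .50 .16 .28 1.04
```

```text
14.225 [0.53968203 0.27318815 0.27950869] 1.5197755478848785 [ 0.0036 -0.0013 -1.    ] [-0.4 -0.2 -3.1]
[ 0.04 -0.13 -0.  ] [-0.001  0.004  0.005]
[ 0.17 -0.59 -0.  ] [-0.001  0.004  0.025]
[ 0.42 -1.44 -0.01] [-0.001  0.004  0.06 ]
[ 0.78 -2.65 -0.01] [-0.001  0.004  0.11 ]
[ 1.21 -4.13 -0.02] [-0.001  0.004  0.172]
[ 1.69 -5.75 -0.02] [-0.001  0.004  0.24 ]
[ 2.17 -7.38 -0.03] [-0.001  0.004  0.308]
[ 2.61 -8.86 -0.04] [-0.     0.004  0.369]
[  2.96 -10.07  -0.04] [-0.     0.004  0.42 ]
[  3.21 -10.92  -0.05] [-0.     0.004  0.455]
[  3.35 -11.38  -0.05] [-0.     0.004  0.474]
[  3.39 -11.51  -0.05] [-0.     0.004  0.48 ]
vmax 0.13567543786123956 amax 0.2576382024063686
```

Call:
drive_tool(moves=[{"dp": [0.04, -0.13, 0], "rotation": [0, 0, 0.005]}, {"dp": [0.17, -0.59, 0], "rotation": [0, 0, 0.025]}, {"dp": [0.42, -1.44, 0], "rotation": [0, 0, 0.06]}, {"dp": [0.78, -2.65, 0], "rotation": [0, 0, 0.11]}, {"dp": [1.21, -4.13, 0], "rotation": [0, 0, 0.172]}, {"dp": [1.69, -5.75, 0], "rotation": [0, 0, 0.24]}, {"dp": [2.17, -7.38, 0], "rotation": [0, 0, 0.308]}, {"dp": [2.61, -8.86, 0], "rotation": [0, 0, 0.369]}, {"dp": [2.96, -10.07, 0], "rotation": [0, 0, 0.42]}, {"dp": [3.21, -10.92, 0], "rotation": [0, 0, 0.455]}, {"dp": [3.35, -11.38, 0], "rotation": [0, 0, 0.474]}, {"dp": [3.39, -11.5, 0], "rotation": [0, 0, 0.48]}])

```text
t: 15.72
ee_pos: [0.5, 0.1599, 0.2796]
tool_rot: [0.824, 3.027, -0.0]
ft_force: [0.5, 0.1, -3.7]
gripper_width: 0.0138
```

```bash
python3 seg.py .45 .04 .28 .56
python3 - <<'E'
from h import *
i=ctrl.get_image("scene");cv2.imwrite("pics/s10.png",i)
E
```

```text
15.725 [0.49997227 0.15994484 0.27956944] 1.0392175159689911 [ 0.0037 -0.0012 -1.    ] [ 0.5  0.1 -3.7]
[-0.02 -0.14 -0.  ] [0.001 0.004 0.005]
[-0.09 -0.66 -0.  ] [0.001 0.004 0.025]
[-0.22 -1.61 -0.01] [0.001 0.004 0.06 ]
[-0.41 -2.96 -0.01] [0.001 0.004 0.11 ]
[-0.64 -4.62 -0.02] [0.001 0.004 0.172]
[-0.89 -6.44 -0.02] [0.001 0.004 0.24 ]
[-1.14 -8.26 -0.03] [0.001 0.004 0.307]
[-1.36 -9.91 -0.04] [0.002 0.004 0.369]
[ -1.55 -11.26  -0.04] [0.002 0.004 0.419]
[ -1.68 -12.21  -0.05] [0.002 0.004 0.455]
[ -1.75 -12.73  -0.05] [0.002 0.004 0.474]
[ -1.77 -12.87  -0.05] [0.002 0.004 0.479]
vmax 0.1469820103202587 amax 0.2791085956451086
```

View pics/s10.png

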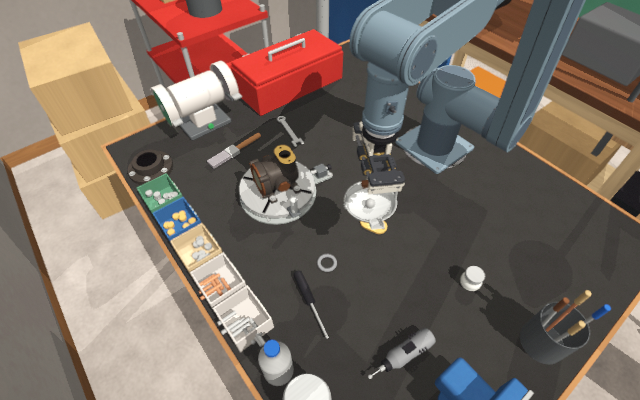

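Pan carried level at (370,203), ball still in the middle; continue.

Call:
drive_tool(moves=[{"dp": [-0.02, -0.14, 0], "rotation": [0, 0, 0.005]}, {"dp": [-0.09, -0.66, 0], "rotation": [0, 0, 0.025]}, {"dp": [-0.22, -1.61, 0], "rotation": [0, 0, 0.06]}, {"dp": [-0.41, -2.96, 0], "rotation": [0, 0, 0.11]}, {"dp": [-0.64, -4.62, 0], "rotation": [0, 0, 0.172]}, {"dp": [-0.89, -6.44, 0], "rotation": [0, 0, 0.24]}, {"dp": [-1.14, -8.26, 0], "rotation": [0, 0, 0.307]}, {"dp": [-1.36, -9.91, 0], "rotation": [0, 0, 0.369]}, {"dp": [-1.55, -11.26, 0], "rotation": [0, 0, 0.419]}, {"dp": [-1.68, -12.21, 0], "rotation": [0, 0, 0.455]}, {"dp": [-1.75, -12.73, 0], "rotation": [0, 0, 0.474]}, {"dp": [-1.77, -12.87, 0], "rotation": [0, 0, 0.479]}])

```text
t: 17.27
ee_pos: [0.4501, 0.04, 0.2795]
tool_rot: [1.519, 2.745, 0.001]
ft_force: [-0.2, 0.4, -3.7]
gripper_width: 0.0138
```

```bash
python3 seg.py .42 -.08 .28 .15
```

```text
17.275 [0.45005063 0.03996589 0.27952539] 0.5597655400365882 [ 0.0038 -0.0011 -1.    ] [-0.2  0.4 -3.7]
[-0.09 -0.1  -0.  ] [0.003 0.003 0.005]
[-0.44 -0.46 -0.  ] [0.003 0.003 0.021]
[-1.07 -1.11 -0.01] [0.003 0.003 0.051]
[-1.97 -2.05 -0.01] [0.003 0.003 0.094]
[-3.07 -3.2  -0.02] [0.003 0.003 0.147]
[-4.29 -4.46 -0.02] [0.003 0.003 0.205]
[-5.5  -5.72 -0.03] [0.003 0.003 0.263]
[-6.6  -6.87 -0.04] [0.003 0.002 0.316]
[-7.5  -7.8  -0.04] [0.003 0.002 0.359]
[-8.13 -8.46 -0.04] [0.003 0.002 0.389]
[-8.48 -8.82 -0.05] [0.003 0.002 0.405]
[-8.57 -8.92 -0.05] [0.003 0.002 0.41 ]
vmax 0.13989432505622162 amax 0.265649575210502
```

Call:
drive_tool(moves=[{"dp": [-0.09, -0.1, 0], "rotation": [0, 0, 0.005]}, {"dp": [-0.44, -0.46, 0], "rotation": [0, 0, 0.021]}, {"dp": [-1.07, -1.11, 0], "rotation": [0, 0, 0.051]}, {"dp": [-1.97, -2.05, 0], "rotation": [0, 0, 0.094]}, {"dp": [-3.07, -3.2, 0], "rotation": [0, 0, 0.147]}, {"dp": [-4.29, -4.46, 0], "rotation": [0, 0, 0.205]}, {"dp": [-5.5, -5.72, 0], "rotation": [0, 0, 0.263]}, {"dp": [-6.6, -6.87, 0], "rotation": [0, 0, 0.316]}, {"dp": [-7.5, -7.8, 0], "rotation": [0, 0, 0.359]}, {"dp": [-8.13, -8.46, 0], "rotation": [0, 0, 0.389]}, {"dp": [-8.48, -8.82, 0], "rotation": [0, 0, 0.405]}, {"dp": [-8.57, -8.92, 0], "rotation": [0, 0, 0.41]}])

```text
t: 18.77
ee_pos: [0.4199, -0.0802, 0.2795]
tool_rot: [2.048, 2.378, 0.003]
ft_force: [-0.6, 0.1, -3.9]
gripper_width: 0.0139
```

```bash
python3 seg.py .445 -.143 .28 -.152
python3 - <<'E'
from h import *
i=ctrl.get_image("scene");cv2.imwrite("pics/s11.png",cv2.resize(i[100:250,230:430],None,fx=4,fy=4,interpolation=2))
E
```

```text
18.775 [ 0.41990983 -0.08015885  0.27953756] 0.1491020152283781 [ 3.9e-03 -9.0e-04 -1.0e+00] [-0.6  0.1 -3.9]
[-0.07  0.02 -0.  ] [0.004 0.001 0.003]
[-0.34  0.08 -0.  ] [0.004 0.001 0.015]
[-0.82  0.19 -0.  ] [0.004 0.001 0.038]
[-1.51  0.36 -0.01] [0.004 0.001 0.069]
[-2.36  0.56 -0.01] [0.004 0.001 0.108]
[-3.29  0.77 -0.02] [0.004 0.001 0.151]
[-4.22  0.99 -0.02] [0.004 0.001 0.193]
[-5.07  1.19 -0.02] [0.004 0.001 0.232]
[-5.76  1.35 -0.03] [0.004 0.001 0.263]
[-6.25  1.47 -0.03] [0.004 0.001 0.286]
[-6.51  1.53 -0.03] [0.004 0.001 0.298]
[-6.59  1.55 -0.03] [0.004 0.001 0.301]
vmax 0.07654155017444686 amax 0.14534707023764892
```

View pics/s11.png

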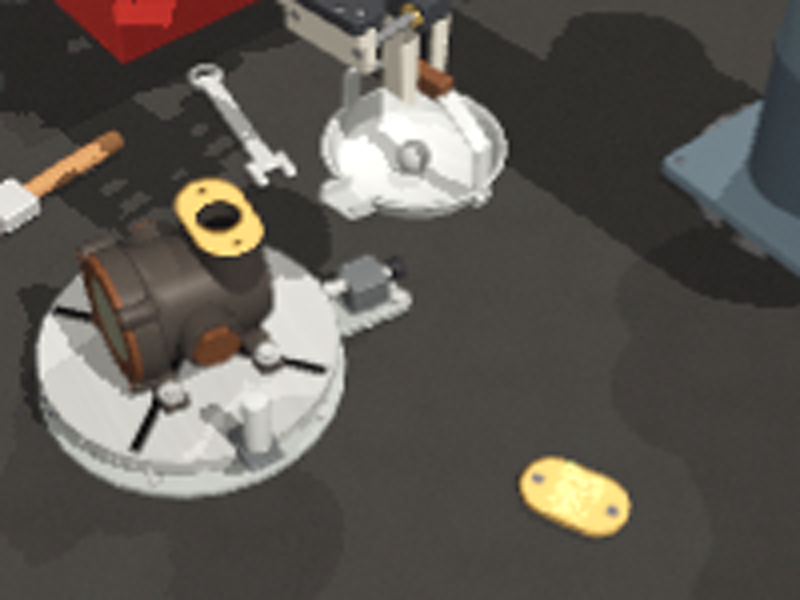

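Call:
drive_tool(moves=[{"dp": [-0.07, 0.02, 0], "rotation": [0, 0, 0.003]}, {"dp": [-0.34, 0.08, 0], "rotation": [0, 0, 0.015]}, {"dp": [-0.82, 0.19, 0], "rotation": [0, 0, 0.038]}, {"dp": [-1.51, 0.36, 0], "rotation": [0, 0, 0.069]}, {"dp": [-2.36, 0.56, 0], "rotation": [0, 0, 0.108]}, {"dp": [-3.29, 0.77, 0], "rotation": [0, 0, 0.151]}, {"dp": [-4.22, 0.99, 0], "rotation": [0, 0, 0.193]}, {"dp": [-5.07, 1.19, 0], "rotation": [0, 0, 0.232]}, {"dp": [-5.76, 1.35, 0], "rotation": [0, 0, 0.263]}, {"dp": [-6.25, 1.47, 0], "rotation": [0, 0, 0.286]}, {"dp": [-6.51, 1.53, 0], "rotation": [0, 0, 0.298]}, {"dp": [-6.59, 1.55, 0], "rotation": [0, 0, 0.301]}])

```text
t: 20.32
ee_pos: [0.4451, -0.1429, 0.2797]
tool_rot: [2.381, 2.044, 0.004]
ft_force: [-0.2, 0.7, -4.3]
gripper_width: 0.0135
```

```bash
python3 seg.py .462 -.1455 .2515 -.152
python3 - <<'E'
from h import *
i=ctrl.get_image("scene");cv2.imwrite("pics/s12.png",cv2.resize(i[100:220,230:370],None,fx=5.5,fy=5,interpolation=2))
i=ctrl.get_image("top");cv2.imwrite("pics/t12.png",cv2.resize(i[130:260,310:440],None,fx=4.5,fy=4.5,interpolation=2))
E
```

```text
20.325 [ 0.4450597  -0.14294283  0.27966703] -0.15189458711985182 [ 3.7e-03 -8.0e-04 -1.0e+00] [-0.2  0.7 -4.3]
[0.   0.02 0.03] [0.004 0.    0.   ]
[0.   0.09 0.14] [0.004 0.    0.   ]
[0.   0.21 0.35] [0.004 0.    0.   ]
[0.   0.39 0.65] [0.004 0.    0.   ]
[0.   0.61 1.01] [0.004 0.    0.   ]
[0.   0.85 1.41] [0.004 0.    0.   ]
[0.   1.09 1.81] [0.004 0.    0.   ]
[0.   1.31 2.17] [0.004 0.    0.   ]
[0.   1.49 2.47] [0.004 0.    0.   ]
[0.   1.62 2.68] [0.004 0.    0.   ]
[0.   1.68 2.79] [0.004 0.    0.   ]
[0.   1.7  2.82] [0.004 0.    0.   ]
vmax 0.037292196530179574 amax 0.07081528262799375
```

View pics/s12.png

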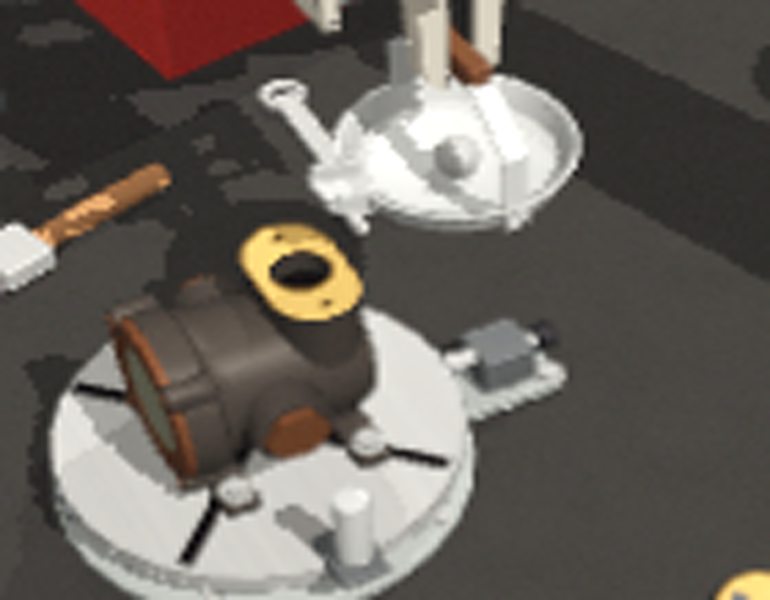

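View pics/t12.png

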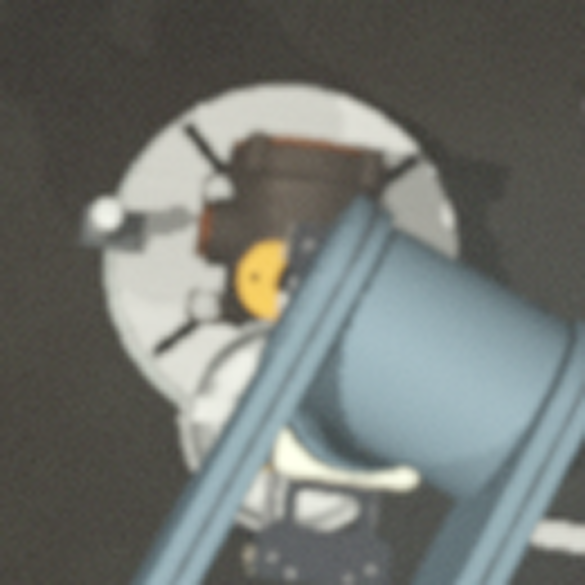

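Run:
```python
from h import *
x,y=337,204
p=((x+.5)/5.5-.5+230,(y+.5)/5-.5+100)
print(onz("scene",p,.2195))
a,b=[onz("scene",((x+.5)/5.5-.5+230,(y+.5)/5-.5+100),.222) for x,y in((312,180),(362,228))];print(a,b,np.linalg.norm(a-b),np.arctan2(*(b-a)[1::-1])-np.pi/2)
```

```text
[ 0.52296055 -0.14225667  0.2195    ]
[ 0.52294247 -0.1645631   0.222     ] [ 0.52585581 -0.11591734  0.222     ] 0.04873291940734867 -0.05981741191538936
```

Run:
```python
from h import *
i=ctrl.get_image("scene");cv2.imwrite("pics/s13.png",i);cv2.imwrite("pics/s13c.png",cv2.resize(i[108:158,280:345],None,fx=12,fy=12,interpolation=2))
```

```text
(no output)
```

View pics/s13c.png

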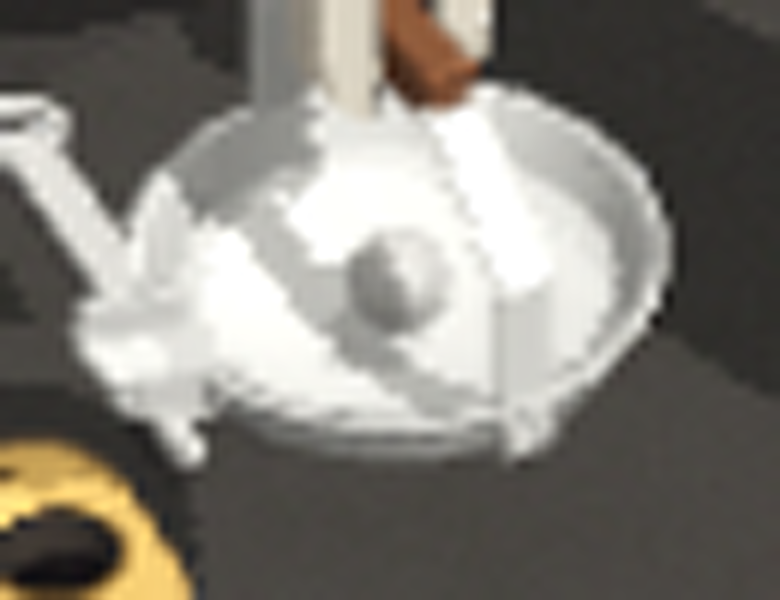

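Run:
```python
from h import *
q=[px(x,y,12,280,108) for x,y in((80,325),(140,412),(108,368),(395,280))]
a,b=[onz("scene",p,.2215) for p in q[:2]];print(a,b,np.linalg.norm(a-b),np.arctan2(*(b-a)[1::-1])-np.pi/2)
print("tip",onz("scene",q[2],.2195),"ball",onz("scene",q[3],.2127))
```

```text
[ 0.52050431 -0.16865584  0.2215    ] [ 0.52691218 -0.13481497  0.2215    ] 0.03444220429309332 -0.1871374837580302
tip [ 0.52284434 -0.15389744  0.2195    ] ball [ 0.44522112 -0.14254166  0.2127    ]
```

```bash
python3 seg.py .4625 -.147 .2515 -.155
```

```text
20.475 [ 0.44500331 -0.14279745  0.27971282] -0.15137260354406998 [ 3.8e-03 -9.0e-04 -1.0e+00] [-0.   0.8 -4.5]
[-0.    0.02  0.03] [0.004 0.    0.   ]
[-0.01  0.09  0.14] [0.004 0.    0.   ]
[-0.02  0.22  0.35] [0.004 0.    0.   ]
[-0.03  0.41  0.65] [0.004 0.    0.001]
[-0.05  0.64  1.01] [0.004 0.    0.001]
[-0.08  0.89  1.41] [0.004 0.    0.002]
[-0.1   1.14  1.81] [0.004 0.    0.002]
[-0.12  1.37  2.18] [0.004 0.    0.003]
[-0.13  1.56  2.47] [0.004 0.    0.003]
[-0.14  1.69  2.68] [0.004 0.    0.003]
[-0.15  1.76  2.8 ] [0.004 0.    0.004]
[-0.15  1.78  2.83] [0.004 0.    0.004]
vmax 0.03785179575901636 amax 0.07187792256974171
```

Call:
drive_tool(moves=[{"dp": [0, 0.02, 0.03], "rotation": [0, 0, 0]}, {"dp": [-0.01, 0.09, 0.14], "rotation": [0, 0, 0]}, {"dp": [-0.02, 0.22, 0.35], "rotation": [0, 0, 0]}, {"dp": [-0.03, 0.41, 0.65], "rotation": [0, 0, 0.001]}, {"dp": [-0.05, 0.64, 1.01], "rotation": [0, 0, 0.001]}, {"dp": [-0.08, 0.89, 1.41], "rotation": [0, 0, 0.002]}, {"dp": [-0.1, 1.14, 1.81], "rotation": [0, 0, 0.002]}, {"dp": [-0.12, 1.37, 2.18], "rotation": [0, 0, 0.003]}, {"dp": [-0.13, 1.56, 2.47], "rotation": [0, 0, 0.003]}, {"dp": [-0.14, 1.69, 2.68], "rotation": [0, 0, 0.003]}, {"dp": [-0.15, 1.76, 2.8], "rotation": [0, 0, 0.004]}, {"dp": [-0.15, 1.78, 2.83], "rotation": [0, 0, 0.004]}])

```text
t: 21.98
ee_pos: [0.4625, -0.1469, 0.2515]
tool_rot: [2.385, 2.04, 0.004]
ft_force: [-0.1, 0.0, -4.4]
gripper_width: 0.0138
```

Call:
drive_tool(moves=[{"dp": [0, 0, 0], "rotation": [0, 0, 0]}, {"dp": [0, 0, 0], "rotation": [0, 0, 0]}, {"dp": [0, 0, 0], "rotation": [0, 0, 0]}, {"dp": [0, 0, 0], "rotation": [0, 0, 0]}])

```text
t: 22.48
ee_pos: [0.4625, -0.1469, 0.2515]
tool_rot: [2.385, 2.04, 0.004]
ft_force: [-0.6, -0.4, -3.8]
gripper_width: 0.0141
```

Run:
```python
from h import *
o,p,r=pose();print(o["t"],p,yawy(r),r.as_matrix()[:,2].round(4),o["ft_force"],o["gripper_width"])
i=ctrl.get_image("scene");cv2.imwrite("pics/s14.png",i);cv2.imwrite("pics/s14c.png",cv2.resize(i[115:170,265:340],None,fx=10,fy=10,interpolation=2))
i=ctrl.get_image("top");cv2.imwrite("pics/t14.png",cv2.resize(i[130:260,310:440],None,fx=4.5,fy=4.5,interpolation=2))
```

```text
22.475 [ 0.46248707 -0.146943    0.25149174] -0.1553792038021398 [ 3.8e-03 -9.0e-04 -1.0e+00] [-0.61548538 -0.3572546  -3.77093456] 0.014108600153857986
```

View pics/s14c.png

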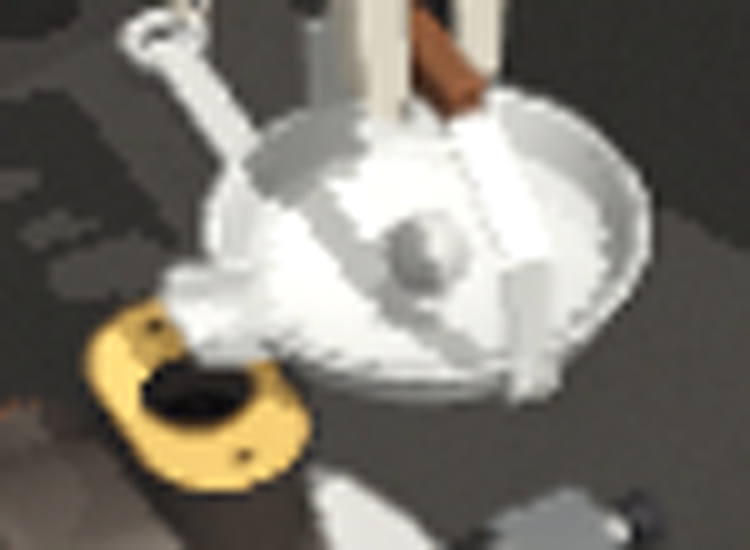

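View pics/t14.png

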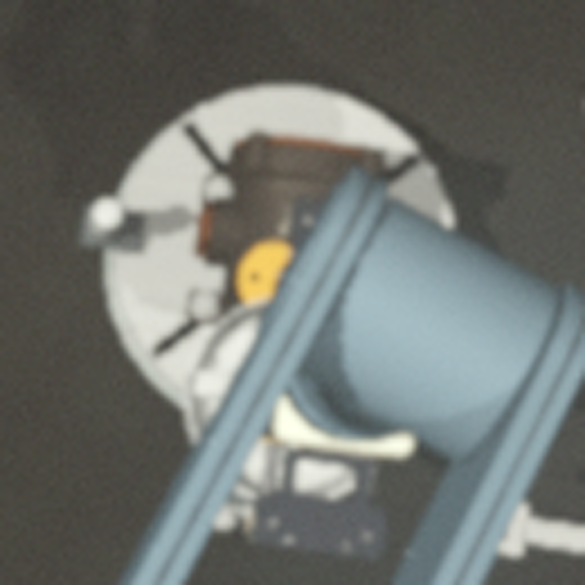

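Run:
```python
from h import *
f=lambda x,y,z:onz("scene",px(x,y,10,265,115),z)[:2]
print("tip",f(185,324,.191),"hole",f(199,388,.162),"oval ends",f(92,345,.162),f(308,425,.162),"holes",(f(152,326,.162)+f(244,456,.162))/2,"ball",f(425,252,.1845))
a,b=f(152,326,.162),f(244,456,.162);print(np.linalg.norm(a-b),np.arctan2(*(b-a)[::-1])-np.pi/2)
a,b=f(163,290,.193),f(207,360,.193);print(a,b,np.linalg.norm(a-b))
```

```text
tip [ 0.54044473 -0.15988837] hole [ 0.53719763 -0.16110676] oval ends [ 0.55195295 -0.19619389] [ 0.52081968 -0.12839798] holes [ 0.53807983 -0.1607297 ] ball [ 0.46294879 -0.14679555]
0.06287576317702871 -0.15804809486946914
[ 0.53839363 -0.17389743] [ 0.54507351 -0.14181848] 0.032767053346840685
```

The tip measures within 3 mm of the port and the ball is in the middle of the dish. Handing in.

```bash
python3 -c "
from plant import ctrl
print(ctrl.job_done())"
```

```text
the job is handed in; nothing more can be done
None
```

I handed the job in at about 22.6 s with the pan held in the air over the port. The call gave no verdict.

**What I did:** I gripped the upright handle and turned the table about 0.9 rad clockwise into the plunger block's station, then let go. I picked up the pan by its wooden grip, carried it slowly and level with the quarter turn, and held it outside the port.

**Last checks:**
- **Turntable:** the two measurements I could compare after release agreed on the station to within about 0.03 rad, inside the 0.04 allowed. There was no direct reading of the joint, and I did not feel the click itself.
- **Spout over the port:** the spout tip measured about 3 mm from the port's centre. By calculation from the arm pose it is about 29 mm above the mouth.
- **Alignment:** the pan pointed at -0.155 rad and the barrel at -0.158 rad.
- **Level:** the tool was within about 0.004 rad of vertical.
- **Ball:** it lay within about 1 mm of the gripper's axis, in the middle of the dish.
- **Grip:** the opening was 14 mm on the grip bar, with about 4 N of load hanging from it.
- **Bystanders:** the gripper came near none of them on the route, but I did not measure them again at the end.

**Where measurements disagreed:**
- **Port position:** the two camera views differed by 3 to 5 mm.
- **Stand's direction:** the different cues ranged from -0.13 to -0.17 rad.
- **Spout tip:** my first reading mistook the wrench end behind the pan for a corner of the spout. I measured it again in a closer view before the last approach.

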